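# Clip the tube carousel onto the rotator's D-shaft and tug-test it

## Robot

A 6-joint arm with a two-finger parallel gripper is mounted at the origin on the work surface. World frame = base frame: x ahead of the robot, y to its left, z up, the work surface at z = 0. Lengths are in m, angles in rad, forces in N, time in s.
With the tool pointing down it reaches from about 0.3 to 0.775 m from the base axis. Payload 14.6 kg.
Tool frame: the origin (TCP) lies at the very end of the fingers, on their centre line; the grasp point (between the pads) lies 19 mm behind it (ctrl.hold_point_z is the distance from the TCP to the grasp point, in m); x points along the fingers, y is the direction in which the jaws open and shut, and the axes are right-handed (so a half turn about x gives the same grasp; the last joint's range is limited). The gripper opens to 94 mm and grips with 3 to 60 N. Pads are 16 mm wide; open, the fingers measure 119 mm over their backs; the gripper's body (75 mm by 177 mm) begins 78 mm behind the grasp point.
Start: joints at [1.073, 0.3, 1.521, -0, 1.321, -0.067], TCP at [0.23, 0.5, 0.185] pointing down, gripper open.
Joint ranges: [-3.03, 3.03], [-0.79, 2.21], [0.23, 2.52], [-1.04, 4.18], [0, 3.07], [-2.55, 2.55]. Speed limits (rad/s): [2.22, 2.22, 2.57, 3.14, 3.14, 3.14].

## Interface

Orientations are given as [roll, pitch, yaw] about the fixed x, y, z axes, in that order (R = Rz(yaw) Ry(pitch) Rx(roll)).
In Python, from station import get_obs, camera, ticket, ctrl gives the robot as it stands.
- The arm moves only by the tool step_arm, never from a script. Its argument "motion" is a list that holds one entry, the list of rows, each a list of 6 numbers: the shift along the tool's x, y, z in m, then the turn, a rotation vector about the tool's x, y, z in degrees. A call has 1 to 12 rows; each row shifts and turns the commanded pose from where the row before left it, along the tool's axes as they then stand; what a row does not reach is not made up. A row lasts 1/8 s, in which the tool goes at most 62.5 mm and 10.7 degrees, less where a joint would pass 70% of its speed; a pose out of reach is approached as far as the arm can. A call is refused whole if a number of a shift passes 0.0625 or a number of a turn 10.7, either way. A call with a gripper value outside its range is refused whole. "fingers" is the finger opening in m, from 0 to 0.094, set as the call begins (left out, the last holds). The fingers move at their own pace and stop on an object; "squeeze" is the grip in N (left out, the last holds). Time passes only in rows, so rows that do not move let the fingers close. It gives the time, the measured TCP pose, the force and the opening at its end, in the units of the state.
- get_obs(): the state, without advancing time (a new reading comes with each control period).
- camera(name): name is "scene" or "top" or "wrist"; returns a dict with "pixels" (420x560x3 uint8, red, green, blue), "fx", "fy", "cx", "cy" (pixels), "k1" (the pictures are not rectified: a ray, as slopes to the right and down, at radius r is drawn at 1 + k1 r^2 times it, then the intrinsics apply), "extrinsics" (4x4, takes a point from world to camera coordinates); the wrist camera has in their place "T_tool_cam" (4x4, takes a point from camera to tool coordinates, whose origin is the TCP and whose axes are the tool frame's). Camera axes: x right, y up, looking along -z (the intrinsics and any distortion apply to the point x, -y, -z); pixel columns grow to the right and rows downward; lengths in m; the calibration is good to about 2 mm. A picture is of the moment at which its call begins: read the wrist's pose just before it. There is no depth.
- ticket.hand_in(): hands the job in, once; it reports no verdict.
The state is a dict: "time_s": time; "qpos": joint angles; "joint_vel": joint speeds; "tau": joint torques, N m; "ee_pos": TCP position; "eef_rot": TCP orientation; "force": force on the tool from outside, world axes, zero at the start; "moment": the same for the moment, N m; "grip_width": finger opening in m.
Only numpy, scipy, OpenCV 4.12 (cv2) and the standard library are available. Lean on these libraries where they do the work, as an engineer would, in place of code of your own. Each camera call takes 0.05 s, during which the arm holds its last target.

## Task

Fit the tube carousel onto the rotator's D-shaped spindle, its flat matched to the spindle's flat, and push it fully home on the flange, without forcing it, so that the spring catches snap over its collar. Then check that it is held by tugging it straight up with about 12 N for half a second, no harder than 18 N, and let it go so that it is left seated with the spindle back down. Leave everything else on the bench where it is.

Things in the scene. Friction and masses are not known exactly. Their poses are not given: they have to be found in the camera images.
- carousel: Loose tube carousel, about 250 g, lying flat on the table, right way up: white disc, 100 mm diameter, 6 mm thick, six dark round tube places, and in the middle a blue square collar to grip, with a D-shaped bore right through. Red stripes mark its +x side. Origin on the bore's axis at the underside; z up, x towards the bore's flat.
- collar_top (a point): Bore's axis at the top of the carousel's collar, 40 mm above the underside; axes as the carousel. The collar is 34 x 34 mm, its sides square to x and y; grip it across either pair of sides. Bore: 20 mm round, with a flat 3 mm from its axis on the +x side.
- drive: Fixed rotator drive unit: white box 140 x 140 mm with a blue band, its deck 50 mm above the table, an upright steel D-spindle in the middle. A red stripe on the deck marks the side (+x of the drive) to which the spindle's flat faces. Origin on the spindle's axis at table height, z up.
- spindle_seat (a point): Centre of the top of the spindle's foot flange (32 mm diameter), 56 mm above the table, where the carousel's underside rests when home: carousel's origin here, its x along this x. z up along the spindle, x towards its flat (as the drive's x). The shaft above is 18 mm in diameter with a blackened flat 2 mm from its axis.
- spindle_tip (a point): Centre of the top end of the D-shaft, 58 mm above the seat. The round of the top 5 mm tapers to 14.8 mm diameter; the flat runs straight to the top, so the carousel's turn must match within about 0.12 rad to enter. Axes as the seat.
- catches (a point): On the shaft's axis, 41 mm above the seat, at the underside of two brass spring catches that stand out 4 mm on the shaft's +y and -y sides, sloping in to the shaft 9 mm higher. The collar pushes them in as it goes down (a push under 10 N) and they snap out over its top (0.8 mm play) when it is home, and hold it against a pull.
- spindle (a joint): Lift of the whole sprung spindle out of the drive, m: 0 at rest, up to 0.012; it cannot turn. Pulling the latched carousel up lifts it: besides the carousel's weight this takes about 4 N to start and 1.5 N more per mm: 7 N at 2 mm, 12 N at 5.3 mm, 18 N at 9.5 mm. It drops back when let go.
- media_bottle: Bystander: small bottle, 44 mm diameter, 85 mm tall, orange cap. Origin at the centre of its foot.
- oil_jar: Bystander: amber glass jar with white lid, 52 mm diameter, 60 mm tall. Origin at the centre of its foot.
- dish_a: Bystander: clear covered dish, 59 mm diameter, 14 mm tall. Origin at the centre of its underside.
- dish_b: Bystander: clear covered dish like dish_a.
- pen: Bystander: grey marker pen with a green cap, 12 mm thick, about 140 mm long, lying along its own x. Origin under its middle, on the table.
- tip_box: Bystander: closed green box with a dark seam, 80 x 115 x 55 mm. Origin at the centre of its underside.

How it is judged:
On the way, in this order (a step that is already met when the one before it is completed fails the run):
1. the carousel is fully home on the spindle, flats matched, with the spindle down (z of carousel in the frame of spindle_seat between -0.002 and 0.0025 m and horizontal distance between carousel and spindle_seat below 0.004 m and angle between the x axis of carousel and the x axis of spindle_seat, either way round below 0.25 rad and angle between the z axis of carousel and the z axis of spindle_seat, either way round below 0.06 rad and value of joint spindle below 0.0015 m), for 0.2 s.
2. the latched carousel is tugged upward so that the spindle lifts more than 2 mm (over 7 N) for 0.3 s, and it stays on (z of carousel in the frame of spindle_seat between -0.002 and 0.0025 m and horizontal distance between carousel and spindle_seat below 0.004 m and angle between the x axis of carousel and the x axis of spindle_seat, either way round below 0.25 rad and angle between the z axis of carousel and the z axis of spindle_seat, either way round below 0.06 rad and value of joint spindle above 0.002 m), for 0.3 s.
At the end, for the whole second after the job is handed in: The carousel rests home on the spindle's flange: underside within 2.5 mm of the seat, within 4 mm of its axis, x axes within 0.25 rad, axes parallel within 0.06 rad, spindle down (lift under 1.5 mm), at rest and released (all of step 1 and linear speed of carousel below 0.02 m/s and contact force between the fingers and carousel below 0.1 N); the robot touches nothing.
It fails at once if the carousel is forced onto the drive with over 60 N (contact force between carousel and drive above 60 N).
It fails at once if the carousel is tugged too hard: the spindle lifts over 9.5 mm (about 18 N) (value of joint spindle above 0.0095 m).
It fails at once if a bystander is moved by more than 30 mm (distance of any of media_bottle, oil_jar, dish_a, dish_b, pen, tip_box from where it was at the start of the episode above 0.03 m).
It also fails if it takes over 54 s, if anything falls off the work surface, if the arm or the gripper's body presses on something with over 40 N, if the wrist force passes 120 N, or if a joint passes its speed limit or range.

## Working session

There is one attempt and no reset: what is moved stays moved. The work goes in short steps, Python scripts to look and compute and a tool call to move; the robot and the scene stay as the last step left them, time stands still between calls to the robot, and variables do not carry over. Pictures are saved under pics/ and viewed, and the job is handed in when it is done.

Besides the shell and the picture viewer there is one more tool, called after ">>>" as name([rows], argument=value, ...), one row to a line, values as JSON. step_arm: Moves the arm, as the interface text tells. Its arguments: {"type":"object","properties":{"motion":{"type":"array","items":{"type":"array","items":{"type":"array","items":{"type":"number"}}}},"fingers":{"type":"number"},"squeeze":{"type":"number"}},"required":["motion"]}

```bash
ls; mkdir -p pics; cat > h.py <<'E'
import numpy as np, cv2
from station import get_obs, camera, ticket, ctrl
from scipy.spatial.transform import Rotation as R
def snap(n,f):
    o=get_obs(); c=camera(n); cv2.imwrite('pics/'+f+'.png',cv2.cvtColor(c['pixels'],cv2.COLOR_RGB2BGR))
    c=dict(c); 
    if n=='wrist':
        T=np.eye(4);T[:3,:3]=R.from_euler('xyz',o['eef_rot']).as_matrix();T[:3,3]=o['ee_pos']
        c['M']=T@c['T_tool_cam']
    else: c['M']=np.linalg.inv(c['extrinsics'])
    np.save('pics/'+f+'.npy',{k:v for k,v in c.items() if k!='pixels'},allow_pickle=True)
    return c
def load(f): return np.load('pics/'+f+'.npy',allow_pickle=True).item()
def pix2z(c,uv,z):
    u,v=uv; a=np.array([(u-c['cx'])/c['fx'],(v-c['cy'])/c['fy']])
    d=a.copy()
    for _ in range(30): d=a/(1+c['k1']*(d@d))
    r=c['M'][:3,:3]@np.array([d[0],-d[1],-1]); o=c['M'][:3,3]
    return o+r*(z-o[2])/r[2]
def proj(c,p):
    q=np.linalg.inv(c['M'])@np.append(p,1); d=np.array([q[0],-q[1]])/-q[2]
    d=d*(1+c['k1']*(d@d)); return np.array([d[0]*c['fx']+c['cx'],d[1]*c['fy']+c['cy']])
E
python3 - <<'E'
from h import *
print(get_obs())
print(ctrl.hold_point_z)
for n in('scene','top','wrist'):
    c=snap(n,n+'0'); print(n,c['fx'],c['k1'],c['M'].round(3))
E
```

```text
pics
{'time_s': 0.0, 'qpos': array([ 1.07340678e+00,  3.00467972e-01,  1.52154113e+00,  9.77337647e-06,
        1.32072752e+00, -6.66064679e-02]), 'joint_vel': array([ 0.00094028, -0.0002513 , -0.00019493,  0.0007173 , -0.00026418,
       -0.0008669 ]), 'tau': array([-2.99133862e-03, -5.31815708e+01, -3.52731264e+01,  7.05914805e-02,
        2.45326204e-02, -8.67112180e-05]), 'ee_pos': array([0.22954108, 0.49950556, 0.18400497]), 'eef_rot': array([-1.64567782,  1.56965232, -2.07646332]), 'force': array([ 0.43572099, -0.15415198,  0.40480512]), 'moment': array([-0.00018223,  0.02344664, -0.02641825]), 'grip_width': 0.09404201139790488}
0.0188
scene 415.7747561835697 -0.07768624445325328 [[ 0.857 -0.407  0.316  0.872]
 [ 0.515  0.662 -0.545 -0.556]
 [ 0.012  0.63   0.777  1.041]
 [ 0.     0.     0.     1.   ]]
top 526.4349089265094 -0.004268073582224085 [[-0.015  0.998 -0.061  0.408]
 [-1.    -0.015  0.004  0.093]
 [ 0.003  0.061  0.998  1.35 ]
 [ 0.     0.     0.     1.   ]]
wrist 312.68170461218483 -0.05218114495564718 [[ 0.418 -0.883 -0.215  0.168]
 [ 0.909  0.406  0.099  0.528]
 [-0.001 -0.236  0.972  0.383]
 [ 0.     0.     0.     1.   ]]
```

View pics/top0.png

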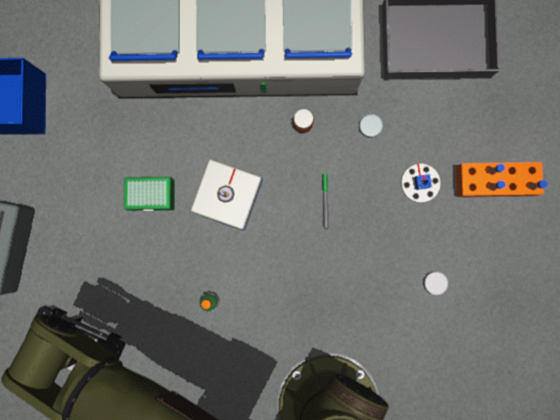

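View pics/scene0.png

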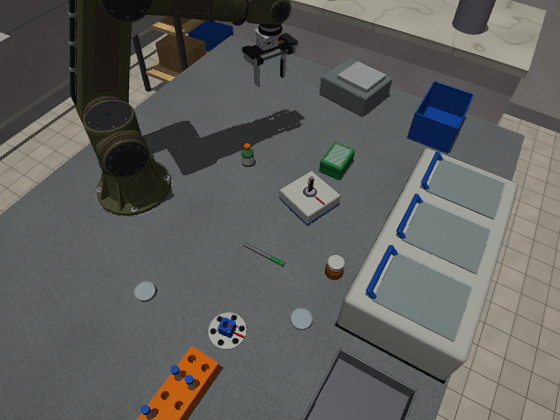

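View pics/wrist0.png

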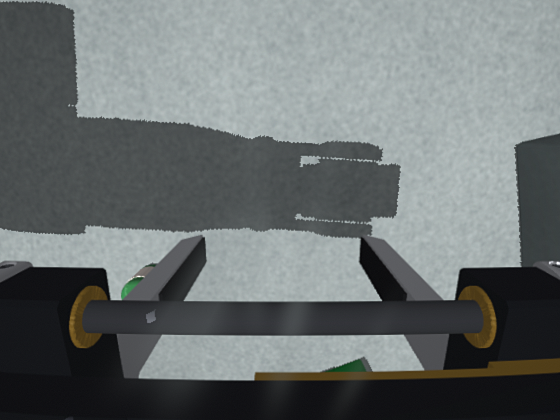

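```bash
python3 - <<'E'
import cv2
a=cv2.imread('pics/top0.png')
x=cv2.resize(a[155:211,393:449],(560,560),interpolation=cv2.INTER_CUBIC)
cv2.imwrite('pics/ct.png',x)
x=cv2.resize(a[155:235,185:267],(738,720),interpolation=cv2.INTER_CUBIC)[:,:]
cv2.imwrite('pics/dt.png',cv2.resize(x,(615,600)))
E
```

```text
(no output)
```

View pics/ct.png

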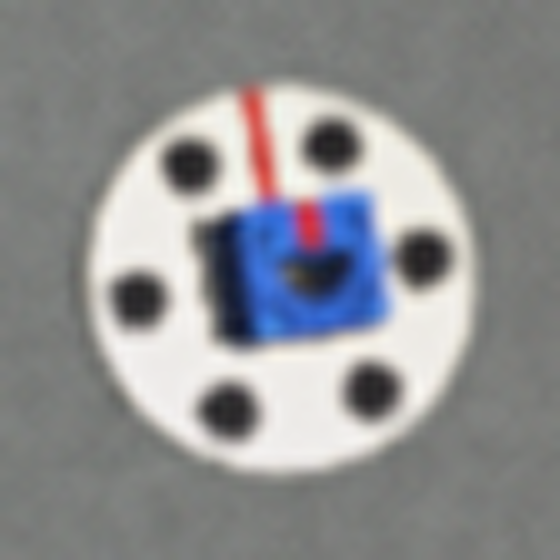

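View pics/dt.png

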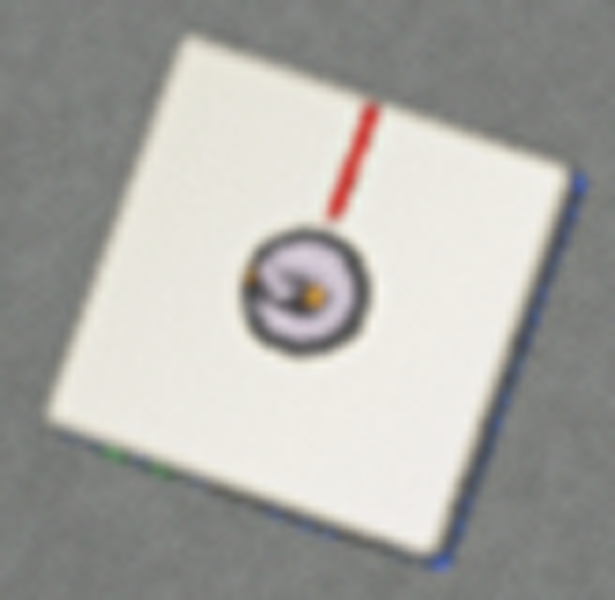

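```bash
python3 - <<'E'
from h import *
c=load('top0')
f=lambda x,y:(x/10-.5+393,y/10-.5+155)
g=lambda x,y:(x/7.5-.5+185,y/7.5-.5+155)
P=lambda p,z:pix2z(c,p,z)[:2]
C=P(f(283,276),.006); print('car',C)
holes=[(190,165),(332,145),(424,256),(372,390),(229,411),(138,298)]
H=np.array([P(f(*h),.006) for h in holes]);print(H.mean(0))
a=[];
for h in H: d=h-H.mean(0); a.append(np.degrees(np.arctan2(d[1],d[0])))
print(a)
s=P(f(252,90),.006)-P(f(269,195),.006);print('stripe',np.degrees(np.arctan2(s[1],s[0])))
T=[P(f(*q),.04) for q in [(242,210),(374,190),(386,318),(252,340)]]
print('collartop',np.mean(T,0),[np.degrees(np.arctan2(*(b-a)[::-1])) for a,b in zip(T,T[1:]+T[:1])],[np.linalg.norm(b-a) for a,b in zip(T,T[1:]+T[:1])])
K=[P(g(*q),.05) for q in [(188,35),(578,170),(438,558),(48,418)]]
print('deck',np.mean(K,0),[np.degrees(np.arctan2(*(b-a)[::-1])) for a,b in zip(K,K[1:]+K[:1])],[np.linalg.norm(b-a) for a,b in zip(K,K[1:]+K[:1])])
print('flange',P(g(306,291),.055))
s=P(g(374,105),.05)-P(g(334,216),.05);print('stripe',np.degrees(np.arctan2(s[1],s[0])))
for n,p in dict(bottle=(208,301),jar=(303,119),dishA=(371,125),dishB=(436,284),pen=(325,175),pene=(326,228)).items(): print(n,P(p,.0))
E
```

```text
car [ 0.55954897 -0.24903185]
[ 0.55920127 -0.24846713]
[np.float64(37.44065420581403), np.float64(-22.68436353211554), np.float64(-82.34291065631254), np.float64(-142.52184043460514), np.float64(157.23990431978484), np.float64(97.37767768026579)]
stripe 7.426991910926374
collartop [ 0.55850602 -0.24811289] [np.float64(-82.20969346974748), np.float64(-176.47673431623514), np.float64(98.47625721429337), np.float64(2.6570726730833734)] [np.float64(0.033590747837101656), np.float64(0.03233356018524076), np.float64(0.034120654184461835), np.float64(0.03278390608187349)]
deck [0.53269971 0.24558383] [np.float64(-110.03903333408738), np.float64(159.5611584428939), np.float64(69.41728087750131), np.float64(-20.325837867616443)] [np.float64(0.13709740855921854), np.float64(0.1363074022909121), np.float64(0.1368282290748261), np.float64(0.1350074169522785)]
flange [0.53344224 0.24729615]
stripe -20.231148675514298
bottle [0.26462756 0.29996354]
jar [0.72948081 0.05063948]
dishA [ 0.71115601 -0.12567166]
dishB [ 0.29846473 -0.2814419 ]
pen [ 0.58231771 -0.00366433]
pene [ 0.44555682 -0.00358065]
```

```bash
cat >> h.py <<'E'
def go(p,jaw=None):
    "tool-frame shift to world p, and rotation to jaw yaw (tool down), in tool axes; deg"
    o=get_obs(); Rm=R.from_euler('xyz',o['eef_rot']).as_matrix(); e=o['ee_pos']
    print('t',round(o['time_s'],2),'pos',e.round(4),'F',o['force'].round(2),'w',round(o['grip_width'],4))
    if jaw is not None:
        best=None
        for k in range(4):
            a=np.radians(jaw+90*k); y=np.array([np.cos(a),np.sin(a),0]); x=np.array([0,0,-1.]); D=np.c_[x,y,np.cross(x,y)]
            rv=np.degrees(R.from_matrix(Rm.T@D).as_rotvec())
            print(' jaw',jaw+90*k,'rotvec',rv.round(2),'q6',o['qpos'][5].round(2),'shift after rot mm',(D.T@(np.array(p)-e)*1000).round(1))
    print(' shift now mm',(Rm.T@(np.array(p)-e)*1000).round(1),'tool y',Rm[:,1].round(3),'x',Rm[:,0].round(4))
E
python3 - <<'E'
from h import *
go([0.559,-.2485,.184],7.4)
E
```

```text
t 0.15 pos [0.2296 0.4996 0.1842] F [-1.14  0.53  0.18] w 0.094
 jaw 7.4 rotvec [5.792e+01 2.000e-02 5.000e-02] q6 -0.07 shift after rot mm [2.000e-01 2.303e+02 7.843e+02]
 jaw 97.4 rotvec [-3.208e+01 -2.000e-02  5.000e-02] q6 -0.07 shift after rot mm [ 2.000e-01 -7.843e+02  2.303e+02]
 jaw 187.4 rotvec [-1.2208e+02 -5.0000e-02  2.0000e-02] q6 -0.07 shift after rot mm [ 2.000e-01 -2.303e+02 -7.843e+02]
 jaw 277.4 rotvec [1.4792e+02 6.0000e-02 2.0000e-02] q6 -0.07 shift after rot mm [ 2.000e-01  7.843e+02 -2.303e+02]
 shift now mm [ 6.000e-01 -5.422e+02  6.117e+02] tool y [ 0.418  0.909 -0.001] x [-4.e-04 -7.e-04 -1.e+00]
```

>>> step_arm([
  [[0,0,0,9.65,0,0],[0,0,0,9.65,0,0],[0,0,0,9.65,0,0],[0,0,0,9.65,0,0],[0,0,0,9.65,0,0],[0,0,0,9.65,0,0],[0,0.0165,0.056,0,0,0],[0,0.0165,0.056,0,0,0],[0,0.0165,0.056,0,0,0],[0,0.0165,0.056,0,0,0],[0,0.0165,0.056,0,0,0],[0,0.0165,0.056,0,0,0]],
], fingers=0.094)

```text
time_s: 1.65
ee_pos: [0.3716, 0.1775, 0.1846]
eef_rot: [1.728, 1.571, 0.287]
force: [1.3, 1.2, 0.1]
grip_width: 0.0939
```

>>> step_arm([
  [[0,0.0165,0.056,0,0,0],[0,0.0165,0.056,0,0,0],[0,0.0165,0.056,0,0,0],[0,0.0165,0.056,0,0,0],[0,0.0165,0.056,0,0,0],[0,0.0165,0.056,0,0,0],[0,0.0165,0.056,0,0,0],[0,0.0165,0.056,0,0,0],[0,0,0,0,0,0],[0,0,0,0,0,0]],
])

```text
time_s: 2.9
ee_pos: [0.5597, -0.2474, 0.1841]
eef_rot: [-2.33, 1.57, 2.512]
force: [0.7, -0.2, -0.3]
grip_width: 0.0939
```

```bash
python3 - <<'E'
from h import *
go([0.559,-.2485,.1],7.4)
snap('wrist','w1')
E
```

```text
t 2.9 pos [ 0.5597 -0.2474  0.1841] F [ 0.73 -0.19 -0.3 ] w 0.0939
 jaw 7.4 rotvec [ 0.01 -0.04  0.04] q6 -0.61 shift after rot mm [84.1 -0.8  1. ]
 jaw 97.4 rotvec [-8.999e+01 -6.000e-02  0.000e+00] q6 -0.61 shift after rot mm [84.1 -1.  -0.8]
 jaw 187.4 rotvec [-1.7999e+02 -6.0000e-02 -6.0000e-02] q6 -0.61 shift after rot mm [84.1  0.8 -1. ]
 jaw 277.4 rotvec [9.001e+01 0.000e+00 6.000e-02] q6 -0.61 shift after rot mm [84.1  1.   0.8]
 shift now mm [84.1 -0.7  1. ] tool y [ 0.992  0.129 -0.001] x [-8.e-04  6.e-04 -1.e+00]
```

View pics/w1.png

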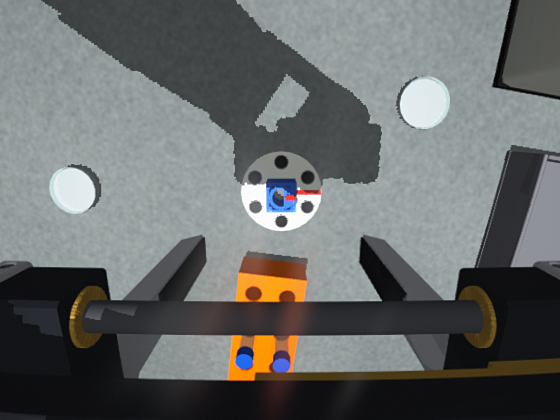

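```bash
python3 - <<'E'
import cv2
a=cv2.imread('pics/w1.png')
cv2.imwrite('pics/w1c.png',cv2.resize(a[146:236,236:326],(540,540),interpolation=cv2.INTER_CUBIC))
E
```

```text
(no output)
```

View pics/w1c.png

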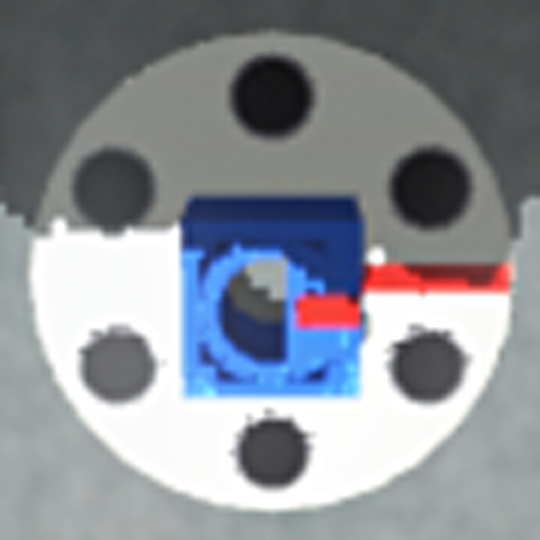

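```bash
python3 - <<'E'
from h import *
c=load('w1')
f=lambda x,y:(x/6-.5+236,y/6-.5+146)
P=lambda p,z:pix2z(c,p,z)[:2]
H=np.array([P(f(*h),.006) for h in [(271,96),(430,187),(428,366),(274,453),(118,366),(114,188)]])
print(H.mean(0)); d=H-H.mean(0)
print([(np.degrees(np.arctan2(*r[::-1]))-7.4)%60 for r in d],np.hypot(*d.T))
print('top',P(f(271,310),.04))
print('rack',P((240,258),.04),P((306,258),.04),P((240,280),.05))
E
```

```text
[ 0.55804974 -0.24786595]
[np.float64(30.42108716485471), np.float64(30.368178201816015), np.float64(30.117043236772318), np.float64(30.432585461020636), np.float64(30.02462195079096), np.float64(30.052667563139153)] [0.03683638 0.03683773 0.03696678 0.03703184 0.03682226 0.03688816]
top [ 0.55789901 -0.24782379]
rack [ 0.51982118 -0.32612524] [ 0.59667393 -0.31610055] [ 0.52332649 -0.34917424]
```

>>> step_arm([
  [[0.04,-0.0017,0,0,0,0],[0.04,0,0,0,0,0],[0.04,0,0,0,0,0],[0.03,0,0,0,0,0],[0.014,0,0,0,0,0],[0.009,0,0,0,0,0],[0,0,0,0,0,0],[0,0,0,0,0,0]],
])

```text
time_s: 3.95
ee_pos: [0.5588, -0.2482, 0.0126]
eef_rot: [0.964, 1.569, -0.478]
force: [0.8, -0.0, -0.3]
grip_width: 0.0938
```

>>> step_arm([
  [[0,0,0,0,0,0],[0,0,0,0,0,0],[0,0,0,0,0,0],[0,0,0,0,0,0],[0,0,0,0,0,0],[0,0,0,0,0,0],[0,0,0,0,0,0],[0,0,0,0,0,0]],
], fingers=0.028, squeeze=30)

```text
time_s: 4.95
ee_pos: [0.5582, -0.2481, 0.0115]
eef_rot: [-1.824, 1.571, 3.018]
force: [-0.1, 0.1, 0.6]
grip_width: 0.0339
```

```bash
python3 - <<'E'
from h import *
go([0.533,.2465,.2],-20.3)
E
```

```text
t 4.95 pos [ 0.5582 -0.2481  0.0115] F [-0.06  0.14  0.57] w 0.0339
 jaw -20.3 rotvec [27.71 -0.    0.  ] q6 -0.61 shift after rot mm [-188.5 -195.3 -455.1]
 jaw 69.7 rotvec [-62.29  -0.     0.  ] q6 -0.61 shift after rot mm [-188.5  455.1 -195.3]
 jaw 159.7 rotvec [-1.5229e+02 -1.0000e-02 -0.0000e+00] q6 -0.61 shift after rot mm [-188.5  195.3  455.1]
 jaw 249.7 rotvec [117.71   0.     0.  ] q6 -0.61 shift after rot mm [-188.5 -455.1  195.3]
 shift now mm [-188.5   38.8 -493.7] tool y [ 0.992  0.129 -0.   ] x [-1.e-04  0.e+00 -1.e+00]
```

>>> step_arm([
  [[-0.01,0,0,0,0,0],[-0.03,0,0,0,0,0],[-0.05,0,0,0,0,0],[-0.05,0,0,0,0,0],[-0.035,0,0,0,0,0],[-0.0135,0,0,9.24,0,0],[0,0,0,9.24,0,0],[0,0,0,9.23,0,0],[0,0,0,0,0,0]],
])

```text
time_s: 6.08
ee_pos: [0.5582, -0.248, 0.2005]
eef_rot: [1.642, 1.571, -0.282]
force: [-0.8, 1.0, -2.3]
grip_width: 0.0331
```

>>> step_arm([
  [[0,-0.0098,-0.0228,0,0,0],[0,-0.0195,-0.0455,0,0,0],[0,-0.0195,-0.0455,0,0,0],[0,-0.0195,-0.0455,0,0,0],[0,-0.0195,-0.0455,0,0,0],[0,-0.0195,-0.0455,0,0,0],[0,-0.0195,-0.0455,0,0,0],[0,-0.0195,-0.0455,0,0,0],[0,-0.0195,-0.0455,0,0,0],[0,-0.0098,-0.0228,0,0,0],[0,0,0,0,0,0]],
])

```text
time_s: 7.45
ee_pos: [0.5345, 0.1991, 0.2001]
eef_rot: [-1.908, 1.57, 2.456]
force: [-0.2, -0.7, -1.6]
grip_width: 0.034
```

```bash
python3 - <<'E'
from h import *
go([0.533,.2465,.2],-20.3)
snap('wrist','w2');snap('scene','s2');snap('top','t2')
E
```

```text
t 7.45 pos [0.5345 0.1991 0.2001] F [-0.21 -0.67 -1.63] w 0.034
 jaw -20.3 rotvec [ 0.32 -0.01  0.02] q6 0.64 shift after rot mm [  0.1 -17.9 -43.9]
 jaw 69.7 rotvec [-8.968e+01 -2.000e-02  1.000e-02] q6 0.64 shift after rot mm [  0.1  43.9 -17.9]
 jaw 159.7 rotvec [-1.7968e+02 -3.0000e-02 -1.0000e-02] q6 0.64 shift after rot mm [ 0.1 17.9 43.9]
 jaw 249.7 rotvec [9.032e+01 1.000e-02 2.000e-02] q6 0.64 shift after rot mm [  0.1 -43.9  17.9]
 shift now mm [  0.1 -17.6 -44. ] tool y [ 0.94  -0.342 -0.   ] x [-2.e-04  2.e-04 -1.e+00]
```

View pics/w2.png

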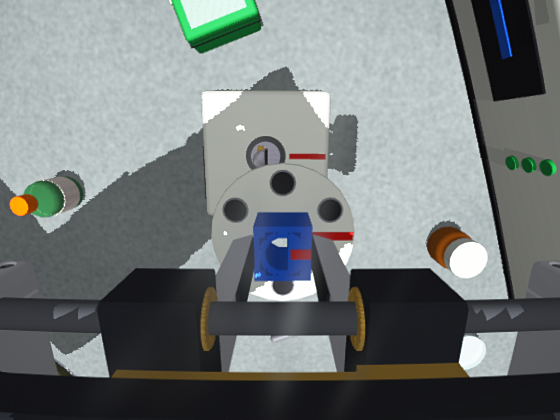

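View pics/s2.png

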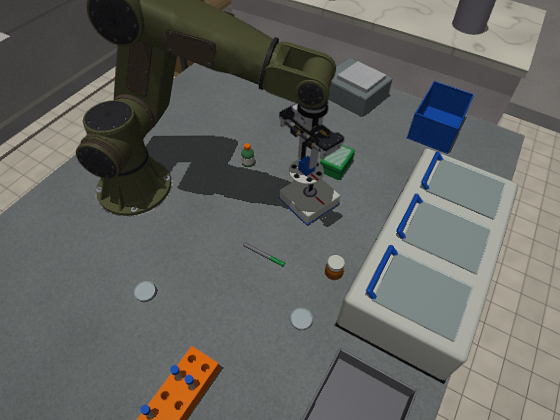

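```bash
python3 - <<'E'
import cv2
a=cv2.imread('pics/w2.png')
cv2.imwrite('pics/w2c.png',cv2.resize(a[86:236,196:361],(660,600),interpolation=cv2.INTER_CUBIC))
cv2.imwrite('pics/w2d.png',cv2.resize(a[130:180,235:335],(800,400),interpolation=cv2.INTER_CUBIC))
cv2.imwrite('pics/w2e.png',cv2.resize(a[160:305,205:360],(620,580),interpolation=cv2.INTER_CUBIC))
E
```

```text
(no output)
```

View pics/w2c.png

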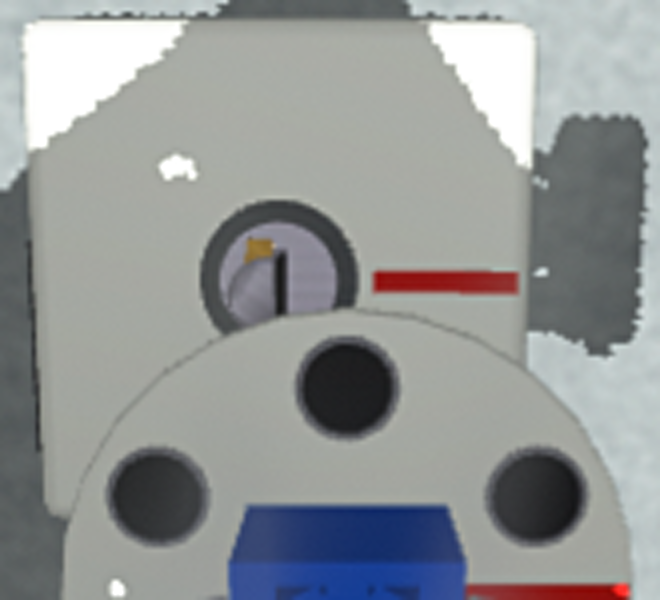

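View pics/w2d.png

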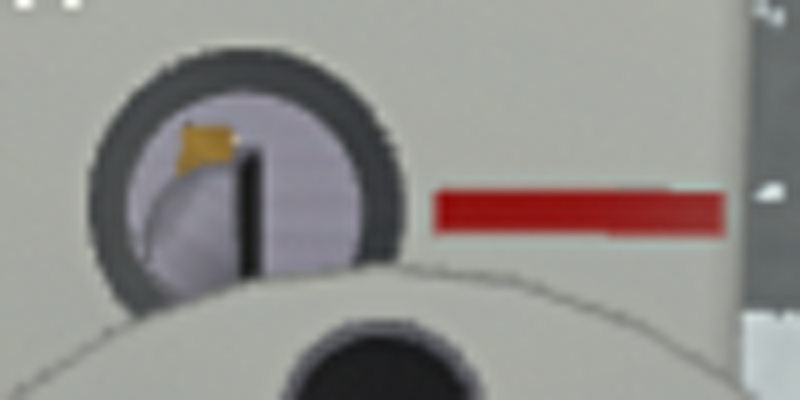

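View pics/w2e.png

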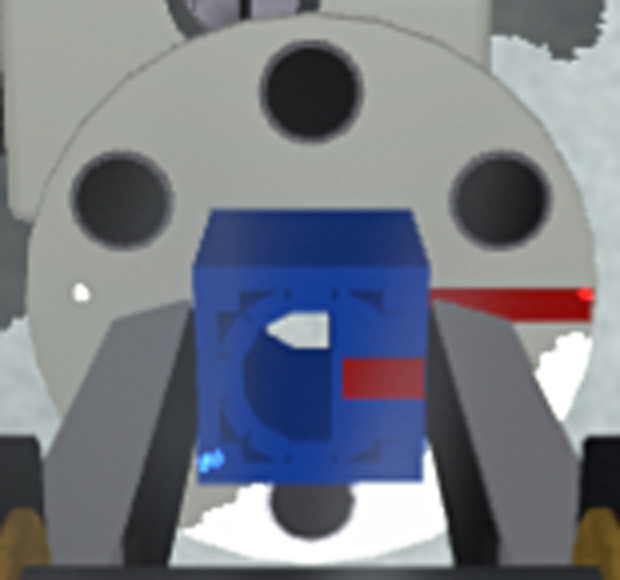

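```bash
python3 - <<'E'
from h import *
c=load('w2')
d8=lambda x,y:(x/8-.5+235,y/8-.5+130)
c4=lambda x,y:(x/4-.5+196,y/4-.5+86)
e4=lambda x,y:(x/4-.5+205,y/4-.5+160)
P=lambda p,z:pix2z(c,p,z)[:2]
print('flange',P(d8(244.5,207.5),.056),np.linalg.norm(P(d8(127,207),.056)-P(d8(362,207),.056)))
print('ring',P(d8(246.5,204),.05),np.linalg.norm(P(d8(88,207),.05)-P(d8(405,207),.05)))
A,B,C=[P(c4(*q),.05) for q in [(24,20),(535,22),(45,514)]]
print('deck',(B+C)/2,np.linalg.norm(A-B),np.linalg.norm(A-C),np.degrees(np.arctan2(*(B-A)[::-1])),np.degrees(np.arctan2(*(A-C)[::-1]))-90)
s=P(c4(518,282),.05)-P(c4(373,281.5),.05);print('stripe',np.degrees(np.arctan2(*s[::-1])))
o=get_obs()['ee_pos']; zb=.2-.0115
a,b,d=[P(e4(*q),zb+.006) for q in [(311,91),(122,200),(500,200)]]
s=d-b; yaw=np.degrees(np.arctan2(*s[::-1])); print('car yaw',yaw, np.linalg.norm(s)/np.sqrt(3))
r=np.linalg.norm(s)/np.sqrt(3); print('car ctr',(b+d)/2 - r/2*np.array([-np.sin(np.radians(yaw)),np.cos(np.radians(yaw))]), a-r*np.array([-np.sin(np.radians(yaw)),np.cos(np.radians(yaw))]))
T=[P(e4(*q),zb+.04) for q in [(193,266),(430,266),(425,482),(197,482)]]
print('collar',np.mean(T,0),[np.degrees(np.arctan2(*(b-a)[::-1])) for a,b in zip(T,T[1:]+T[:1])],[np.linalg.norm(b-a) for a,b in zip(T,T[1:]+T[:1])])
print(o)
E
```

```text
flange [0.53283547 0.24864378] 0.031864029143509616
ring [0.53282973 0.24874939] 0.04373795294402051
deck [0.53286013 0.24884594] 0.13556104294270002 0.1352693055580913 -20.306382887010482 -20.59554764784849
stripe -20.092192136605075
car yaw -19.98578010425889 0.0367287834348331
car ctr [0.53473189 0.19951389] [0.53475815 0.19960336]
collar [0.5347889  0.19961808] [np.float64(-19.988336644984123), np.float64(-109.89544023149502), np.float64(160.003349533869), np.float64(69.6940070588261)] [np.float64(0.033663987989975726), np.float64(0.03347802379350679), np.float64(0.033903849369338934), np.float64(0.033473574668553004)]
[0.53534845 0.19656808 0.2001362 ]
```

```bash
python3 - <<'E'
from h import *
go([0.533,.2485,.2],-20.3)
snap('wrist','w3')
go([0.533,.2485,.2])
a=cv2.imread('pics/w3.png')
cv2.imwrite('pics/w3c.png',cv2.resize(a[86:236,196:361],(660,600),interpolation=cv2.INTER_CUBIC))
E
```

```text
t 7.6 pos [0.5353 0.1966 0.2001] F [-0.64  0.24 -2.42] w 0.0337
 jaw -20.3 rotvec [ 0.06  0.01 -0.  ] q6 0.64 shift after rot mm [  0.1 -20.2 -47.9]
 jaw 69.7 rotvec [-8.994e+01  1.000e-02  0.000e+00] q6 0.64 shift after rot mm [  0.1  47.9 -20.2]
 jaw 159.7 rotvec [-1.7994e+02  0.0000e+00  1.0000e-02] q6 0.64 shift after rot mm [ 0.1 20.2 47.9]
 jaw 249.7 rotvec [ 9.006e+01  0.000e+00 -1.000e-02] q6 0.64 shift after rot mm [  0.1 -47.9  20.2]
 shift now mm [  0.1 -20.2 -47.9] tool y [ 0.938 -0.346  0.   ] x [-0.e+00 -1.e-04 -1.e+00]
t 7.65 pos [0.5355 0.1964 0.2002] F [-0.03 -0.06 -1.85] w 0.0336
 shift now mm [  0.2 -20.4 -48. ] tool y [ 0.938 -0.347  0.   ] x [ 1.e-04 -0.e+00 -1.e+00]
```

View pics/w3c.png

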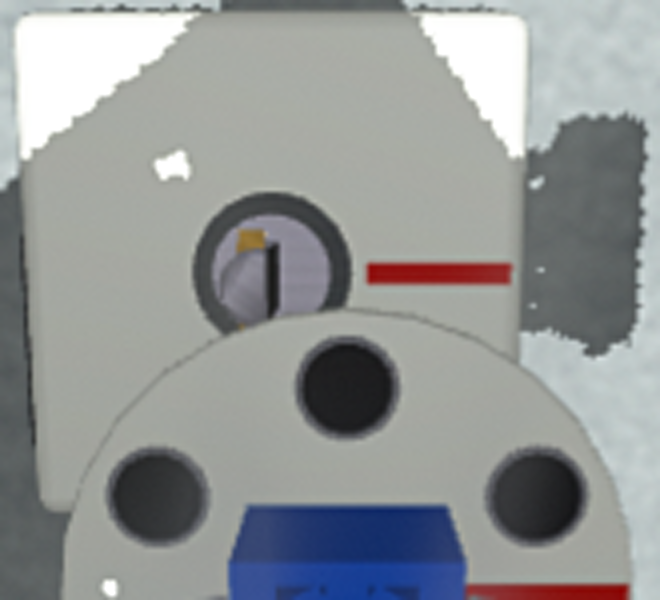

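```bash
python3 - <<'E'
from h import *
c=load('w3')
c4=lambda x,y:(x/4-.5+196,y/4-.5+86)
P=lambda p,z:pix2z(c,p,z)[:2]
print('flange',P(c4(273,271),.056),'ring',P(c4(272,270),.05))
A,B,C=[P(c4(*q),.05) for q in [(15,13),(528,15),(40,509)]]
print('deck',(B+C)/2,np.degrees(np.arctan2(*(B-A)[::-1])),np.degrees(np.arctan2(*(A-C)[::-1]))-90)
s=P(c4(511,274),.05)-P(c4(367,273.5),.05);print('stripe',np.degrees(np.arctan2(*s[::-1])))
zb=.2-.0115
a,b,d=[P(c4(*q),zb+.006) for q in [(347,387),(158,496),(536,496)]]
s=d-b; yaw=np.degrees(np.arctan2(*s[::-1])); r=np.linalg.norm(s)/3**.5
n=np.array([-np.sin(np.radians(yaw)),np.cos(np.radians(yaw))])
print(yaw,(b+d)/2-r/2*n,a-r*n,c['M'][:3,3])
E
```

```text
flange [0.53339569 0.24874806] ring [0.53279283 0.24889795]
deck [0.5329455  0.24835553] -20.57894839702926 -20.456398783016283
stripe -20.35652741277839
-20.249832110345036 [0.53553318 0.19696035] [0.53555732 0.19705132] [0.55866113 0.26018058 0.39900266]
```

>>> step_arm([
  [[0.03,0,0.008,0,0,0],[0.03,0,0.007,0,0,0],[0,0,0,0,0,0],[0,0,0,0,0,0],[0,0,0,0,0,0]],
])

```text
time_s: 8.28
ee_pos: [0.5311, 0.1831, 0.1414]
eef_rot: [2.203, 1.569, 0.278]
force: [0.5, 0.2, -1.9]
grip_width: 0.0334
```

```bash
python3 - <<'E'
from h import *
snap('wrist','w4')
go([0.533,.2485,.2],-20.3)
a=cv2.imread('pics/w4.png')
cv2.imwrite('pics/w4c.png',cv2.resize(a[66:216,196:361],(660,600),interpolation=cv2.INTER_CUBIC))
E
```

```text
t 8.32 pos [0.5309 0.1831 0.1412] F [-0.12  0.26 -2.49] w 0.0332
 jaw -20.3 rotvec [ 0.02 -0.06 -0.08] q6 0.62 shift after rot mm [-58.8 -20.7 -62. ]
 jaw 69.7 rotvec [-8.998e+01  2.000e-02 -1.100e-01] q6 0.62 shift after rot mm [-58.8  62.  -20.7]
 jaw 159.7 rotvec [-1.7998e+02  1.3000e-01 -9.0000e-02] q6 0.62 shift after rot mm [-58.8  20.7  62. ]
 jaw 249.7 rotvec [ 9.002e+01 -1.100e-01 -2.000e-02] q6 0.62 shift after rot mm [-58.8 -62.   20.7]
 shift now mm [-58.8 -20.6 -62.1] tool y [ 0.938 -0.347  0.001] x [ 1.7e-03  5.0e-04 -1.0e+00]
```

View pics/w4c.png

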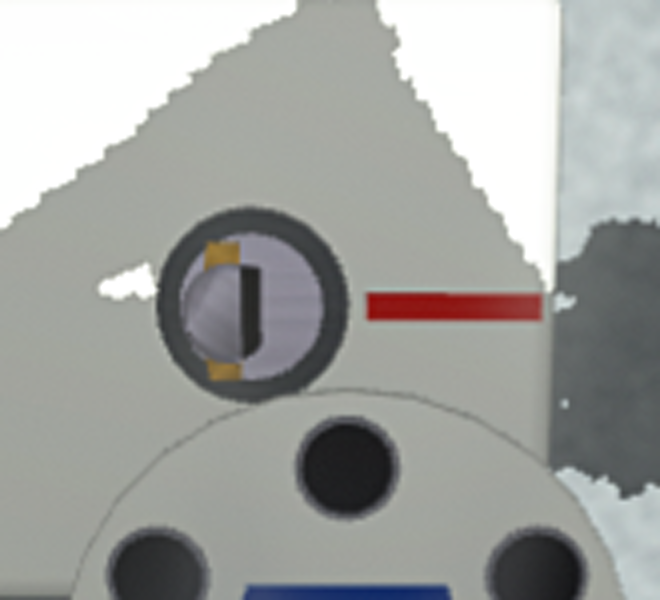

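View pics/w4.png

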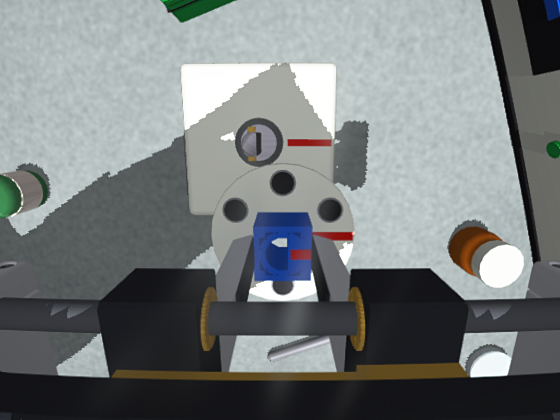

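```bash
python3 - <<'E'
from h import *
a=cv2.imread('pics/w4.png')
x=cv2.resize(a[115:170,232:287],(770,770),interpolation=cv2.INTER_CUBIC)
x=cv2.createCLAHE(3,(4,4)).apply(x[:,:,0]); cv2.imwrite('pics/w4d.png',x[0:595])
E
```

```text
(no output)
```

View pics/w4d.png

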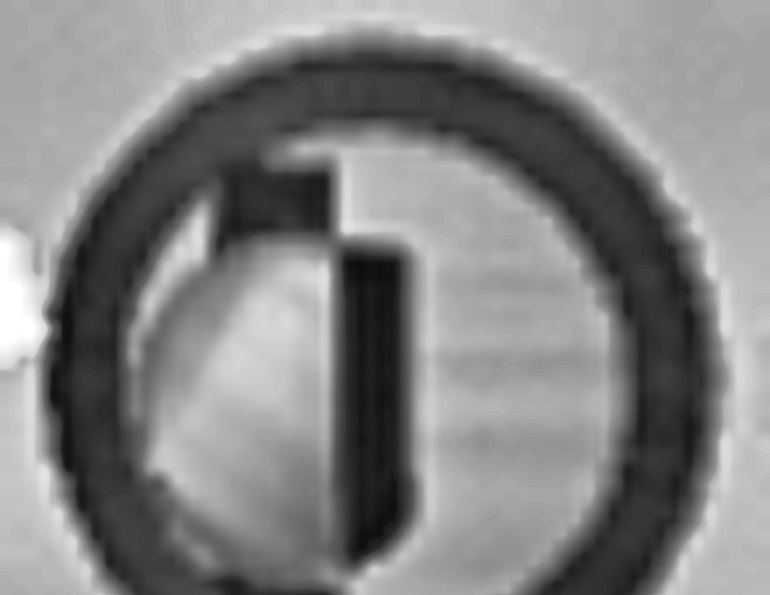

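```bash
cat > ov.py <<'E'
from h import *
def ov(f,ctr,yaw,box,s,out,tilt=(0,0)):
    c=load(f); a=cv2.imread(f'pics/{f}.png'); x0,y0,x1,y1=box
    x=cv2.resize(a[y0:y1,x0:x1],None,fx=s,fy=s,interpolation=cv2.INTER_CUBIC)
    Rz=R.from_euler('z',yaw,degrees=True).as_matrix()
    def dr(pts,col):
        q=[]
        for p in pts:
            w=Rz@np.array(p); w[:2]+=ctr
            u=proj(c,w); q.append(((u[0]-x0+.5)*s,(u[1]-y0+.5)*s))
        cv2.polylines(x,[np.int32(np.round(q))],False,col,1,cv2.LINE_AA)
    def circ(r,z,flat=None):
        t=np.linspace(0,2*np.pi,181)
        return [(min(r*np.cos(k),flat if flat else 9),r*np.sin(k),z) for k in t]
    dr(circ(.0074,.114,.002),(0,0,255)); dr(circ(.009,.109,.002),(0,255,0)); dr(circ(.016,.056),(255,0,0))
    dr([(.002,-.0088,.06),(.002,.0088,.06)],(255,0,255))
    for sg in(1,-1): dr([(0.0,sg*.013,.097),(.0,sg*.009,.106)],(0,255,255))
    cv2.imwrite('pics/'+out+'.png',x)
E
python3 -c "
from ov import *
ov('w4',(.5331,.2487),-20.3,(232,115,287,165),12,'ov4')
c=load('w4')
f=lambda x,y:(x/4-.5+196,y/4-.5+66)
print(pix2z(c,f(251,307),.056))
zb=.1412-.0115
P=lambda p,z:pix2z(c,p,z)[:2]
a,b,d=[P(f(*q),zb+.006) for q in [(347,467),(158,576),(536,576)]]
s=d-b; yaw=np.degrees(np.arctan2(*s[::-1])); r=np.linalg.norm(s)/3**.5
n=np.array([-np.sin(np.radians(yaw)),np.cos(np.radians(yaw))])
print(yaw,(b+d)/2-r/2*n,a-r*n)
"
```

```text
[0.53255511 0.24806598 0.056     ]
-20.327336238288833 [0.53126043 0.18346917] [0.53126844 0.18356202]
```

View pics/ov4.png

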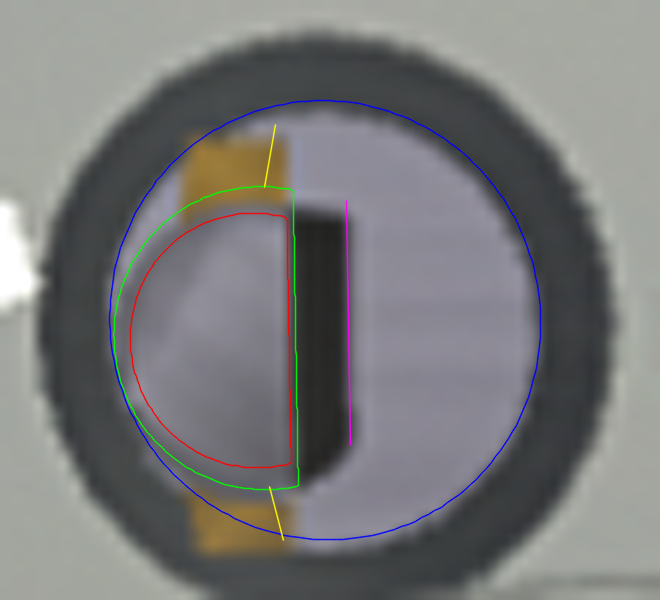

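>>> step_arm([
  [[0,-0.0059,-0.0172,0,0,0],[0,-0.01,-0.03,0,0,0],[0,-0.005,-0.014,0,0,0],[0.006,0,0,0,0,0],[0,0,0,0,0,0],[0,0,0,0,0,0],[0,0,0,0,0,0]],
])

```text
time_s: 9.2
ee_pos: [0.5322, 0.2471, 0.1342]
eef_rot: [2.063, 1.571, 0.138]
force: [0.1, -0.0, -2.7]
grip_width: 0.0335
```

```bash
python3 - <<'E'
from h import *
go([0.5325,.2477,.13],-20.3)
snap('wrist','w5');snap('scene','s5')
a=cv2.imread('pics/w5.png')
cv2.imwrite('pics/w5c.png',cv2.resize(a[200:300,230:330],(600,600),interpolation=cv2.INTER_CUBIC))
a=cv2.imread('pics/s5.png')
cv2.imwrite('pics/s5c.png',cv2.resize(a[120:230,255:375],(654,600),interpolation=cv2.INTER_CUBIC))
E
```

```text
t 9.2 pos [0.5322 0.2471 0.1342] F [ 0.1  -0.03 -2.66] w 0.0335
 jaw -20.3 rotvec [-0.03 -0.01 -0.01] q6 0.73 shift after rot mm [ 4.2  0.  -0.7]
 jaw 69.7 rotvec [-9.003e+01  1.000e-02 -2.000e-02] q6 0.73 shift after rot mm [4.2 0.7 0. ]
 jaw 159.7 rotvec [ 1.7997e+02 -2.0000e-02  1.0000e-02] q6 0.73 shift after rot mm [ 4.2 -0.   0.7]
 jaw 249.7 rotvec [ 8.997e+01 -2.000e-02 -1.000e-02] q6 0.73 shift after rot mm [ 4.2 -0.7 -0. ]
 shift now mm [ 4.2  0.  -0.7] tool y [ 0.938 -0.347  0.   ] x [ 3.e-04  0.e+00 -1.e+00]
```

View pics/w5c.png

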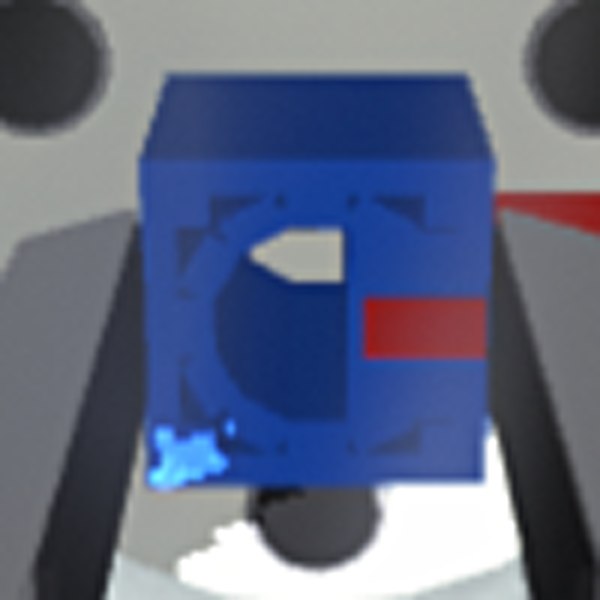

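View pics/s5c.png

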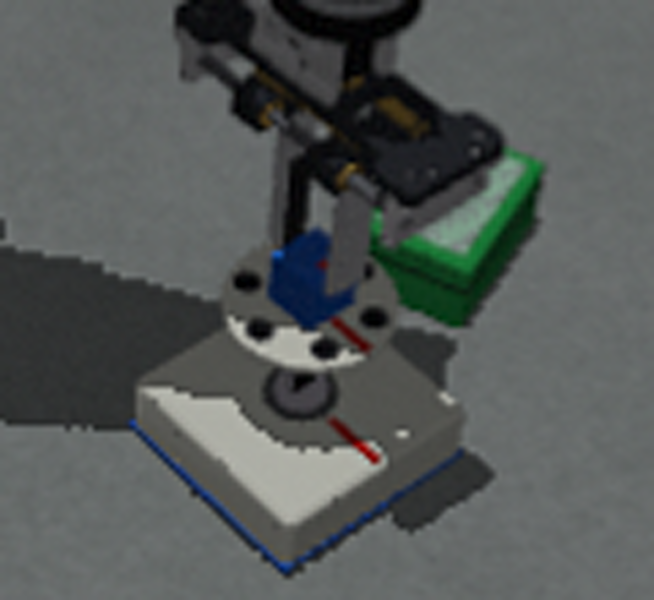

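>>> step_arm([
  [[0,0,-0.0006,0,0,0],[0.004,0,0,0,0,0],[0.003,0,0,0,0,0],[0.002,0,0,0,0,0],[0.002,0,0,0,0,0],[0,0,0,0,0,0]],
])

```text
time_s: 10.05
ee_pos: [0.5322, 0.2481, 0.1229]
eef_rot: [-0.874, 1.571, -2.799]
force: [-0.3, -0.7, -2.6]
grip_width: 0.0332
```

>>> step_arm([
  [[0.002,0,0,0,0,0],[0.002,0,0,0,0,0],[0,0,0,0,0,0]],
])

```text
time_s: 10.42
ee_pos: [0.5322, 0.2481, 0.1188]
eef_rot: [-0.751, 1.57, -2.676]
force: [-0.1, -0.3, -2.5]
grip_width: 0.0337
```

```bash
python3 - <<'E'
from h import *
snap('wrist','w6')
a=cv2.imread('pics/w6.png')
cv2.imwrite('pics/w6c.png',cv2.resize(a[200:300,230:330],(600,600),interpolation=cv2.INTER_CUBIC))
E
```

```text
(no output)
```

View pics/w6c.png

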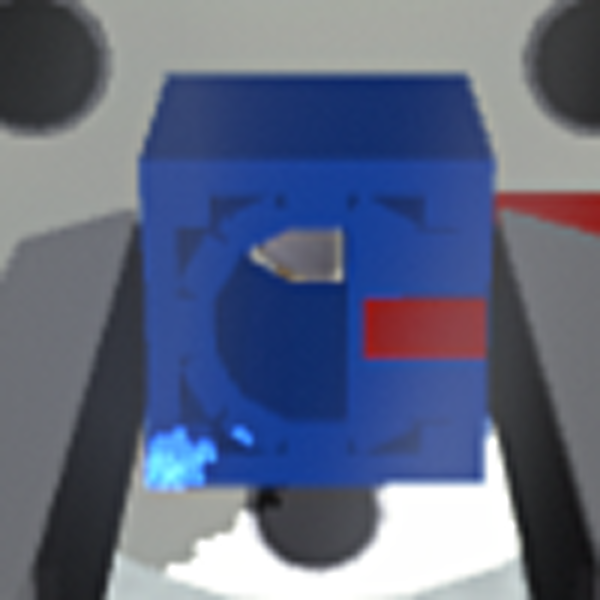

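>>> step_arm([
  [[0.003,0,0,0,0,0],[0.003,0,0,0,0,0],[0.003,0,0,0,0,0],[0.003,0,0,0,0,0]],
])

```text
time_s: 10.98
ee_pos: [0.5321, 0.2482, 0.107]
eef_rot: [-2.002, 1.571, 2.356]
force: [-2.4, 0.9, -0.3]
grip_width: 0.0336
```

>>> step_arm([
  [[0.004,0,0,0,0,0],[0.004,0,0,0,0,0],[0.004,0,0,0,0,0]],
])

```text
time_s: 11.35
ee_pos: [0.5321, 0.2481, 0.0946]
eef_rot: [-0.942, 1.57, -2.867]
force: [-2.7, 0.6, -0.5]
grip_width: 0.0337
```

>>> step_arm([
  [[0.004,-0.0004,0,0,0,0],[0.004,0,0,0,0,0],[0.004,0,0,0,0,0],[0.004,0,0,0,0,0]],
])

```text
time_s: 11.85
ee_pos: [0.5319, 0.2482, 0.0788]
eef_rot: [-0.788, 1.571, -2.713]
force: [-2.8, 1.7, -1.3]
grip_width: 0.034
```

>>> step_arm([
  [[0.003,0,0,0,0,0],[0.002,0,0,0,0,0],[0.002,0,0,0,0,0]],
])

```text
time_s: 12.22
ee_pos: [0.5319, 0.2483, 0.072]
eef_rot: [2.068, 1.571, 0.143]
force: [-2.0, 0.4, -0.3]
grip_width: 0.0337
```

Underside is about 4.5 mm above home. I'll continue in 1–1.5 mm steps and watch the force.

>>> step_arm([
  [[0.0015,0,0,0,0,0],[0.001,0,0,0,0,0],[0,0,0,0,0,0]],
])

```text
time_s: 12.6
ee_pos: [0.5319, 0.2481, 0.0692]
eef_rot: [0.462, 1.57, -1.463]
force: [0.6, 0.7, -6.2]
grip_width: 0.0335
```

>>> step_arm([
  [[0.001,0,0,0,0,0],[0,0,0,0,0,0]],
])

```text
time_s: 12.85
ee_pos: [0.5319, 0.2481, 0.0684]
eef_rot: [0.416, 1.571, -1.509]
force: [1.1, 0.8, -5.9]
grip_width: 0.0337
```

>>> step_arm([
  [[0.001,0,0,0,0,0],[0,0,0,0,0,0]],
])

```text
time_s: 13.1
ee_pos: [0.532, 0.2483, 0.0677]
eef_rot: [2.314, 1.57, 0.389]
force: [-0.1, -0.2, -1.9]
grip_width: 0.0335
```

>>> step_arm([
  [[0.0007,0,0,0,0,0],[0,0,0,0,0,0]],
])

```text
time_s: 13.35
ee_pos: [0.5321, 0.2484, 0.0674]
eef_rot: [2.33, 1.57, 0.405]
force: [-1.8, 0.4, 4.3]
grip_width: 0.0335
```

>>> step_arm([
  [[0.0007,0,0,0,0,0],[0,0,0,0,0,0]],
])

```text
time_s: 13.6
ee_pos: [0.5322, 0.2484, 0.0673]
eef_rot: [2.353, 1.57, 0.428]
force: [-5.0, -1.3, 11.7]
grip_width: 0.0339
```

>>> step_arm([
  [[-0.001,0,0,0,0,0],[-0.0005,0,0,0,0,0],[0,0,0,0,0,0]],
])

```text
time_s: 13.98
ee_pos: [0.5319, 0.2482, 0.0675]
eef_rot: [-0.75, 1.571, -2.675]
force: [-0.5, -0.2, -0.8]
grip_width: 0.0335
```

```bash
python3 - <<'E'
from h import *
go([0.5325,.2477,.13])
snap('wrist','w7');snap('scene','s7')
a=cv2.imread('pics/w7.png')
cv2.imwrite('pics/w7c.png',cv2.resize(a[180:300,220:340],(600,600),interpolation=cv2.INTER_CUBIC))
a=cv2.imread('pics/s7.png')
cv2.imwrite('pics/s7c.png',cv2.resize(a[120:230,255:375],(654,600),interpolation=cv2.INTER_CUBIC))
E
```

```text
t 13.97 pos [0.5319 0.2482 0.0675] F [-0.54 -0.18 -0.77] w 0.0335
 shift now mm [-62.5   0.8   0.3] tool y [ 0.938 -0.347 -0.   ] x [-1.e-04 -1.e-04 -1.e+00]
```

View pics/w7c.png

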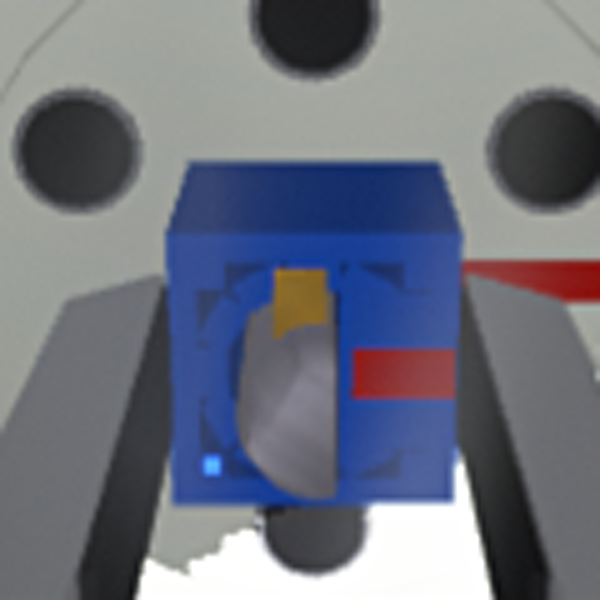

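View pics/s7c.png

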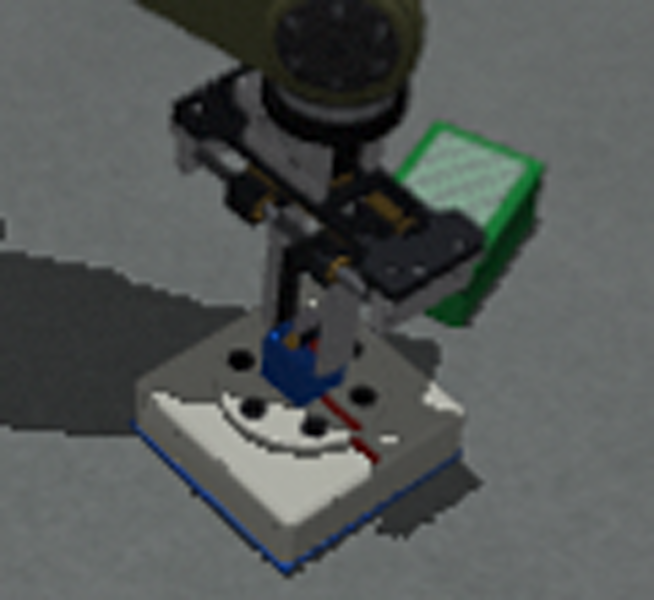

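The spindle stands up out of the bore and the brass catch is out over the collar top (catch at about 300,300 in the crop). Now the tug.

>>> step_arm([
  [[-0.001,0,0,0,0,0],[-0.001,0,0,0,0,0],[-0.001,0,0,0,0,0],[0,0,0,0,0,0]],
])

```text
time_s: 14.58
ee_pos: [0.5316, 0.2482, 0.0702]
eef_rot: [-0.894, 1.57, -2.819]
force: [0.7, 0.1, -9.8]
grip_width: 0.0337
```

>>> step_arm([
  [[-0.001,0,0,0,0,0],[-0.001,0,0,0,0,0],[0,0,0,0,0,0]],
])

```text
time_s: 14.95
ee_pos: [0.5316, 0.2481, 0.0724]
eef_rot: [-0.821, 1.57, -2.745]
force: [0.1, 0.7, -12.0]
grip_width: 0.033
```

>>> step_arm([
  [[-0.001,0,0,0,0,0],[-0.0003,0,0,0,0,0],[0,0,0,0,0,0],[0,0,0,0,0,0],[0,0,0,0,0,0],[0,0,0,0,0,0]],
])

```text
time_s: 15.7
ee_pos: [0.5317, 0.2482, 0.0739]
eef_rot: [-0.914, 1.57, -2.839]
force: [-1.1, -1.3, -15.1]
grip_width: 0.033
```

```bash
python3 - <<'E'
from h import *
snap('wrist','w8')
go([0.5325,.2477,.13])
a=cv2.imread('pics/w8.png')
cv2.imwrite('pics/w8c.png',cv2.resize(a[180:300,220:340],(600,600),interpolation=cv2.INTER_CUBIC))
E
```

```text
t 15.75 pos [0.5318 0.2482 0.0739] F [ -1.11  -0.29 -15.54] w 0.0337
 shift now mm [-56.1   0.9   0.2] tool y [ 0.938 -0.347 -0.   ] x [-3.e-04 -1.e-04 -1.e+00]
```

View pics/w8c.png

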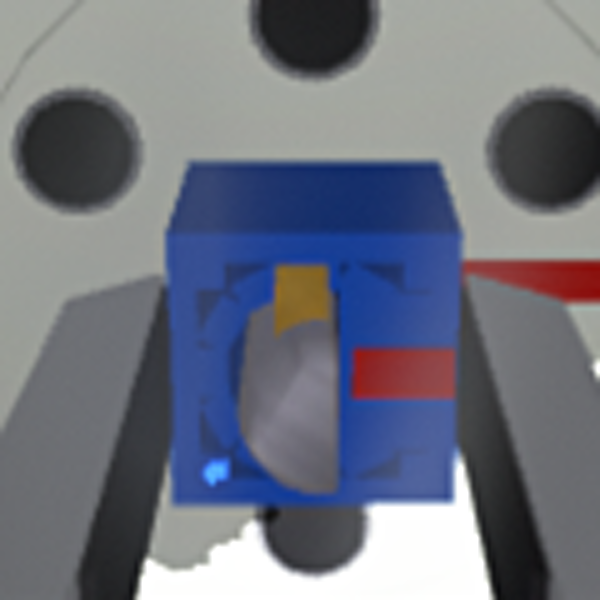

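Spindle and carousel rose together, about 12.8 N net, held over 0.5 s. Lowering until the flange takes the load.

>>> step_arm([
  [[0.0015,0,0,0,0,0],[0.0015,0,0,0,0,0],[0.0015,0,0,0,0,0],[0.001,0,0,0,0,0],[0.0008,0,0,0,0,0],[0,0,0,0,0,0],[0,0,0,0,0,0]],
])

```text
time_s: 16.62
ee_pos: [0.5323, 0.2485, 0.0682]
eef_rot: [2.367, 1.569, 0.442]
force: [0.1, -0.1, -3.0]
grip_width: 0.0335
```

>>> step_arm([
  [[0.0004,0,0,0,0,0],[0,0,0,0,0,0]],
])

```text
time_s: 16.88
ee_pos: [0.5321, 0.2484, 0.0675]
eef_rot: [2.402, 1.57, 0.477]
force: [0.1, 0.9, -2.5]
grip_width: 0.0335
```

>>> step_arm([
  [[0.0003,0,0,0,0,0],[0,0,0,0,0,0],[0,0,0,0,0,0],[0,0,0,0,0,0],[0,0,0,0,0,0],[0,0,0,0,0,0],[0,0,0,0,0,0],[0,0,0,0,0,0]],
], fingers=0.08)

```text
time_s: 17.88
ee_pos: [0.5319, 0.2483, 0.0669]
eef_rot: [-0.824, 1.571, -2.749]
force: [0.9, -1.0, 0.1]
grip_width: 0.0799
```

>>> step_arm([
  [[-0.01,0,0,0,0,0],[-0.03,0,0,0,0,0],[-0.04,0,0,0,0,0],[-0.04,0,0.01,0,0,0],[-0.01,0,0.04,0,0,0],[0,0,0.03,0,0,0],[0,0,0,0,0,0],[0,0,0,0,0,0]],
])

```text
time_s: 18.88
ee_pos: [0.5044, 0.1737, 0.1974]
eef_rot: [2.457, 1.57, 0.532]
force: [0.1, -0.2, -0.2]
grip_width: 0.0798
```

```bash
python3 - <<'E'
from h import *
go([0.5325,.2477,.13])
snap('wrist','w9');snap('scene','s9')
a=cv2.imread('pics/s9.png')
cv2.imwrite('pics/s9c.png',cv2.resize(a[120:230,255:375],(654,600),interpolation=cv2.INTER_CUBIC))
E
```

```text
t 18.88 pos [0.5044 0.1737 0.1974] F [ 0.06 -0.19 -0.16] w 0.0798
 shift now mm [ 67.5   0.6 -79.1] tool y [ 0.938 -0.347  0.   ] x [ 6.e-04  4.e-04 -1.e+00]
```

View pics/w9.png

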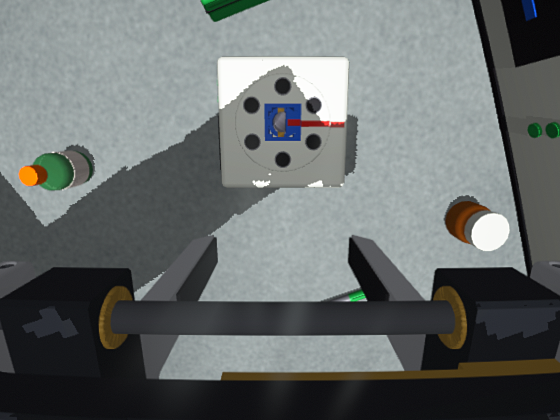

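View pics/s9c.png

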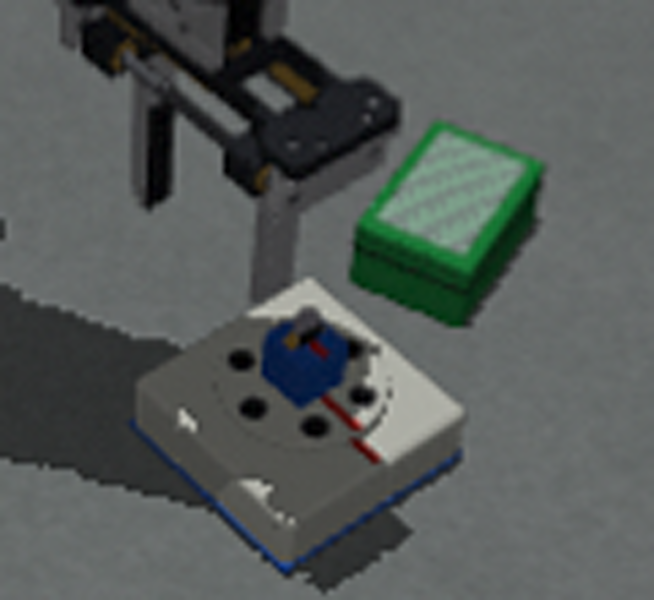

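```bash
python3 -c "
from station import ticket
print(ticket.hand_in())"
```

```text
the job is handed in; nothing more can be done
None
```

The carousel is on the spindle with the flats matched, pushed home on the flange, tug-tested and released. The job was handed in at about 19 s; the hand-in reports no verdict.

- **Fit:** It went down with little force. The tool read at most about 14 N as it pressed on the flange, and a brass catch came out over the collar top.
- **Tug:** I pulled straight up with about 12.8 N for over half a second. The tool rose 6.4 mm, so the spindle lifted about 5.5 mm, judged from the arm position, not measured directly. The carousel stayed latched.
- **After release:** The last pictures show the carousel centred on the deck, stripes in line, and the catches over the collar. The tool is clear and reads no outside force. The bottle, jar, tip box and pen that I could see looked undisturbed. The two dishes were not in the last views I looked at; the arm touched only the carousel.
- **Disagreement:** The overhead and wrist cameras placed the spindle up to about 3 mm apart. I used a close wrist view and corrected 0.4–0.7 mm during insertion. The carousel rubbed the spindle on the way down with about 2–3 N sideways, and about 5 N while pressed on the flange.

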